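# Push the tins home in the counter stand

## Task

Two of the three green tins still stand out on the worktop. Gently push each of them along the worktop with your fingertips into an empty bay of the low wooden stand (one tin per bay, each empty bay has a blue dot), until it is fully home against the back stop. Only push: do not squeeze, lift or tip a tin, and leave the tin already in the stand and everything else where it is.

Things in the scene. Friction and masses are not known exactly. Their poses are not given: they have to be found in the camera images.
- rack: low wooden stand fixed on the worktop, no floor, open to the robot: back stop and four dividers make three bays, 84 mm between centres. Origin on the worktop at the middle bay's dot place: the centre of a tin fully home and central there, 28.7 mm before the stop's face. +x: square to the stop, the way to push home; y along the row; z up. Home in the left / right bay: x = 0, y = +84 / -84 mm
- rack_stop (a point): centre of the front face of the stand's back stop, at worktop level; axes as the rack's. The stop is 260 mm long, 12 mm thick, 36 mm high; the dividers are 8 mm thick, 30 mm high, reach 45 mm forward from this face and have round front ends; each bay is 76 mm wide between them
- mark_1: flat blue dot, 46 mm across, painted on the worktop (no step) in one of the two empty bays; its centre lies where the centre of a tin stands that is fully home and central in that bay. Either tin may go there
- mark_2: the same blue dot in the other empty bay
- tin_1: green tin of vegetables, upright closed cylinder 57 mm across, 72 mm high, 0.13 to 0.25 kg; origin at the centre of its underside, z up; its yaw has no meaning. Starts loose on the worktop, 115 to 160 mm in front of the row, left of its middle
- tin_2: green tin of vegetables, upright closed cylinder 57 mm across, 72 mm high, 0.13 to 0.25 kg; origin at the centre of its underside, z up; its yaw has no meaning. Starts loose on the worktop, 115 to 160 mm in front of the row, right of its middle
- tin_3: green tin of vegetables, upright closed cylinder 57 mm across, 72 mm high, 0.13 to 0.25 kg; origin at the centre of its underside, z up; its yaw has no meaning. Stands already home in one of the three bays; leave it there
- can_1: orange drinks can, 66 mm across, 115 mm high, loose, to the left of the stand; origin at the centre of its underside; leave alone
- spice_jar_1: spice jar with black cap, 45 mm across, 105 mm high, loose, to the right of the stand; origin at the centre of its underside; leave alone
- glass_1: clear drinking glass, 81 mm across, 91 mm high, loose, behind the stand; origin at the centre of its underside; leave alone
- mug_3: white mug with a dark band, 92 mm wide with a handle, 95 mm high, loose, far left; origin at the centre of its underside; leave alone
- lemon_1: lemon, 78 x 55 x 56 mm, loose, far right; origin at its underside; leave alone
Not all that is in view belongs to the job. Leave any purple or turquoise look-alike of the tin_1 alone.

How it is judged:
At the end, for the whole second after the job is handed in: One loose tin in each of the two empty bays (centre within 14 mm of that bay's blue dot), all three tins within 5 mm of touching the back stop, upright (0.06 rad), standing on the worktop and at rest (((horizontal distance between tin_1 and mark_1 below 0.014 m and horizontal distance between tin_2 and mark_2 below 0.014 m) or (horizontal distance between tin_1 and mark_2 below 0.014 m and horizontal distance between tin_2 and mark_1 below 0.014 m)) and x of each of tin_1, tin_2, tin_3 in the frame of rack above -0.005 m and height (world z) of each of tin_1, tin_2, tin_3 below 0.004 m and angle between each of tin_1, tin_2, tin_3's own z axis and vertical below 0.06 rad and linear speed of each of tin_1, tin_2, tin_3 below 0.01 m/s).
It fails at once if a bystander (can, spice jar, glass, mug, lemon, or the tin already in the stand) is moved more than 15 mm (distance of any of can_1, spice_jar_1, glass_1, mug_3, lemon_1, tin_3 from where it was at the start of the episode above 0.015 m).
It fails at once if a tin is lifted off the worktop (more than 8 mm) (height (world z) of any of tin_1, tin_2, tin_3 above 0.008 m).
It fails at once if a tin is tipped by more than 0.25 rad (angle between any of tin_1, tin_2, tin_3's own z axis and vertical above 0.25 rad).
It fails at once if a tin is squeezed or pressed hard (fingers on it with more than 35 N) (contact force between the fingers and tin_1 above 35 N or contact force between the fingers and tin_2 above 35 N or contact force between the fingers and tin_3 above 35 N).
It also fails if it takes over 72 s, if anything falls off the work surface, if the arm or the gripper's body presses on something with over 40 N, if the wrist force passes 120 N, or if a joint passes its speed limit or range.

## Robot

A 6-joint arm with a two-finger parallel gripper is mounted at the origin on a cart in front of the work surface, level with it; the furniture and walls round the work are solid. World frame = base frame: x ahead of the robot, y to its left, z up, the work surface at z = 0. Lengths are in m, angles in rad, forces in N, time in s.
With the tool pointing down it reaches from about 0.425 to 0.95 m from the base axis. Payload 14.7 kg.
Tool frame: the origin (TCP) lies at the very end of the fingers, on their centre line; the grasp point (between the pads) lies 19 mm behind it; z points along the fingers, y is the line along which they close (so a half turn about z gives the same grasp; the last joint's range is limited). The gripper opens to 85 mm and grips with 20 to 120 N. Pads are 22 mm wide; open, the fingers measure 114 mm over their backs; the gripper's body (76 mm by 85 mm) begins 54 mm behind the grasp point. The pads swing forward as they close: fully open they stand 13 mm farther back than shut.
Start: joints at [-1.377, 0.48, 1.596, -0, 1.065, -0.047], TCP at [0.155, -0.631, 0.231] pointing down, gripper open.
Joint ranges: [-2.75, 2.75], [-0.82, 2.05], [0.23, 2.67], [-1.56, 4.7], [0.09, 2.69], [-2.92, 2.92]. Speed limits (rad/s): [1.89, 1.89, 2.39, 3.01, 3.01, 3.01].

## Interface

Orientations are given as a unit quaternion [w, x, y, z].
In Python, from rig import ctrl gives the robot as it stands. The module is installed in compiled form; this text tells all that it offers.
- The arm moves only by the tool jog_arm, never from a script. Its arguments are lists of equal length, an entry for each row: "twist": the turn, a rotation vector about the world's x, y, z each as a share of 8 degrees, from -1 to 1, a list of three; "offset": the shift along the world's x, y, z each as a share of 20 mm, from -1 to 1, a list of three; "gripper": the closure in counts, from 0 (fully open) to 255 (shut). A call has 1 to 8 rows; each row shifts and turns the commanded pose from where the row before left it; what a row does not reach is not made up. A row lasts 1/10 s, in which the tool goes at most 50 mm and 8.59 degrees, less where a joint would pass 70% of its speed; a pose out of reach is approached as far as the arm can. A call with a number of a shift or a turn outside -1 to 1 is refused whole. A call with a gripper value outside its range is refused whole. The fingers move at their own pace and stop on an object; "grip_force" is the grip in N (left out, the last holds). Time passes only in rows, so rows that do not move let the fingers close. It gives the time, the measured TCP pose, the force, the opening and the grip force at its end, in the units of the state.
- ctrl.sense(): the state, without advancing time (a new reading comes with each control period).
- ctrl.get_image(name): name is "scene" or "side" or "wrist"; returns the picture (480x640x3 uint8, red, green, blue); there is no depth.
- ctrl.camera_info(name): a dict with "fx", "fy", "cx", "cy" (pixels), "rvec" (rotation vector, rad) and "tvec" (3), from world to camera coordinates, as OpenCV has them. Camera axes: x right, y down, z forward; pixel columns grow to the right and rows downward; lengths in m; the calibration is good to about 2 mm. The wrist camera is an equidistant fisheye: a pixel r from the principal point sees the ray r / f radians off the axis. A picture is of the moment at which its call begins: read the wrist's pose just before it. camera_info takes no time and is no camera call; for the wrist camera it gives the pose at the moment of the call.
- ctrl.finish_job(): hands the job in; it is judged then, once.
Trained networks look in the newest picture that a camera, given by its name, has taken for a name from the list of things; names that differ only in an ending like _2 or _b are one class to them, and where a whole thing is asked for, a point or a joint stands for the part that bears it (a point fixed in the world has none). Each returns a list of dicts, best first, with "p" (0 to 1); they miss things now and then, are a little off and sometimes report something else, mostly with a low value. They report only what shows in the picture. A call takes as long as a camera call. They do not tell look-alikes from the thing itself.
- ctrl.look_for(camera, thing): "at" ([column, row] in pixels, amid what is visible of it).
- ctrl.cut_out(camera, thing): "pixels" (480x640 bool, what is visible of it) and "at" ([column, row] in pixels, amid what is visible of it).
- ctrl.spot_point(camera, thing): "at" ([column, row] in pixels: a listed point, or the origin of a listed thing).
The state is a dict: "t": time; "joint_positions": joint angles; "qvel": joint speeds; "joint_efforts": joint torques, N m; "tool_pos": TCP position; "eef_rot": TCP orientation; "force": force on the tool from outside, world axes, zero at the start; "moment": the same for the moment, N m; "gripper_width": finger opening in m; "grasp_force": force on a finger pad.
Only numpy, scipy, OpenCV 4.12 (cv2) and the standard library are available. Lean on these libraries where they do the work, as an engineer would, in place of code of your own. Each camera call takes 0.05 s, during which the arm holds its last target. There are 200 camera calls.

## Working session

There is one attempt and no reset: what is moved stays moved. The work goes in short steps, Python scripts to look and compute and a tool call to move; the robot and the scene stay as the last step left them, time stands still between calls to the robot, and variables do not carry over. Pictures are saved under pics/ and viewed, at most 10 in all, crops included, and the job is handed in when it is done.

Besides the shell and the picture viewer there is one more tool, called after "Emit:" as name(argument=value, ...), one argument or row to a line, values as JSON. jog_arm: Moves the arm, as the interface text tells. Shift numbers are shares of 20 mm and turn numbers shares of 8 degrees, none past 1 either way. Its arguments: {"type":"object","properties":{"twist":{"type":"array","items":{"type":"array","items":{"type":"number","minimum":-1,"maximum":1}}},"offset":{"type":"array","items":{"type":"array","items":{"type":"number","minimum":-1,"maximum":1}}},"gripper":{"type":"array","items":{"type":"number"}},"grip_force":{"type":"number"}},"required":["twist","offset","gripper"]}

```bash
mkdir -p pics
cat > h.py <<'E'
import numpy as np, cv2
from rig import ctrl
def ray(cam,px,z=0.0):
    c=ctrl.camera_info(cam); R=cv2.Rodrigues(np.array(c["rvec"],float))[0]; t=np.array(c["tvec"],float)
    d=np.array([(px[0]-c["cx"])/c["fx"],(px[1]-c["cy"])/c["fy"],1.0])
    if cam=="wrist":
        r=np.hypot(d[0],d[1]); d=np.array([d[0]/r*np.sin(r),d[1]/r*np.sin(r),np.cos(r)])
    o=-R.T@t; w=R.T@d; return o+w*(z-o[2])/w[2]
def proj(cam,p):
    c=ctrl.camera_info(cam); K=np.array([[c["fx"],0,c["cx"]],[0,c["fy"],c["cy"]],[0,0,1.]])
    return cv2.projectPoints(np.array([p],float),np.array(c["rvec"],float),np.array(c["tvec"],float),K,None)[0].ravel()
def show(cam,name):
    im=ctrl.get_image(cam); cv2.imwrite(f"pics/{name}.png",im[:,:,::-1]); return im
E
python3 - <<'E'
from h import *
np.set_printoptions(precision=4,suppress=True)
for cam in ["scene","side"]:
    show(cam,cam+"0")
    for th in ["tin_1","mark_1","rack_stop","rack"]:
        for d in ctrl.spot_point(cam,th): 
            if d["p"]>.2: print(cam,th,round(d["p"],2),np.round(d["at"]),ray(cam,d["at"])[:2])
print(ctrl.sense()["t"],ctrl.sense()["eef_rot"])
E
```

```text
scene tin_1 0.97 [334. 292.] [0.408  0.1316]
scene tin_1 0.94 [365. 240.] [ 0.4949 -0.1013]
scene tin_1 0.87 [365. 286.] [0.3643 0.0556]
scene tin_1 0.69 [321. 260.] [0.5251 0.059 ]
scene tin_1 0.69 [312. 232.] [ 0.6357 -0.0187]
scene mark_1 0.56 [306. 225.] [ 0.6738 -0.0304]
scene mark_1 0.54 [331. 221.] [ 0.6333 -0.0992]
scene mark_1 0.38 [323. 265.] [0.5082 0.0719]
scene rack_stop 0.65 [306. 229.] [ 0.6603 -0.0171]
scene rack 0.83 [312. 230.] [ 0.6448 -0.026 ]
scene rack 0.64 [258. 349.] [0.4085 0.4085]
scene rack 0.61 [295. 242.] [0.6381 0.0539]
side tin_1 0.72 [282. 215.] [0.3924 0.1395]
side tin_1 0.69 [356. 255.] [ 0.6411 -0.0338]
side tin_1 0.64 [268. 230.] [0.3601 0.0605]
side tin_1 0.56 [312. 236.] [0.5018 0.0417]
side tin_1 0.56 [303. 262.] [ 0.4877 -0.0765]
side mark_1 0.51 [352. 274.] [ 0.632  -0.1118]
side rack_stop 0.85 [366. 252.] [ 0.6692 -0.019 ]
side rack 0.63 [355. 254.] [ 0.6359 -0.0303]
0.5 [-0.0001  0.9928  0.1201 -0.    ]
```

View pics/scene0.png

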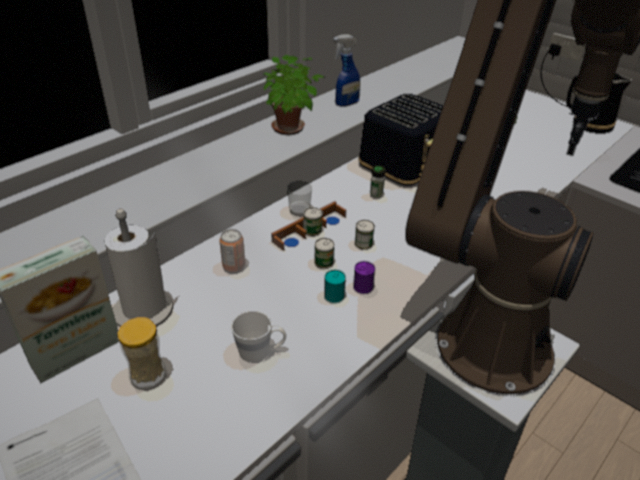

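View pics/side0.png

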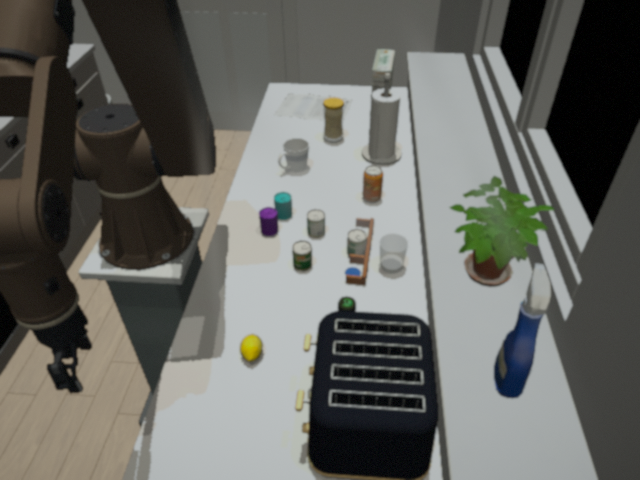

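The scene shows green tins at (324,252) and (365,234), with a third already in the middle bay at (313,222). The empty dots are at (291,242) on the left and (333,221) on the right. The possible mix-ups are the turquoise tin at (335,286) and the purple one at (364,277), and I'll avoid both. In the side view the green tins are at (316,222), (302,255) and (356,240). Next I'll go above them and look with the wrist camera.

Emit:
jog_arm(
  twist=[
    [0,0,-0.2],
    [0,0,-0.2],
    [0,0,-0.2],
    [0,0,-0.2],
    [0,0,-0.2],
    [0,0,-0.2],
    [0,0,-0.2],
    [0,0,-0.2],
  ],
  offset=[
    [1,1,0.5],
    [1,1,0.5],
    [1,1,0.5],
    [1,1,0.5],
    [1,1,0],
    [1,1,0],
    [1,1,0],
    [1,1,0],
  ],
  gripper=[0,0,0,0,0,0,0,0],
)

```text
t: 1.3
tool_pos: [0.3157, -0.4704, 0.2715]
eef_rot: [0.0, 1.0, 0.008, 0.0]
force: [-0.4, -1.5, -0.5]
gripper_width: 0.085
grasp_force: 0.0
```

Emit:
jog_arm(
  twist=[
    [0,0,0],
    [0,0,0],
    [0,0,0],
    [0,0,0],
    [0,0,0],
    [0,0,0],
    [0,0,0],
    [0,0,0],
  ],
  offset=[
    [1,1,0],
    [1,1,0],
    [1,1,0],
    [1,1,0],
    [1,1,0],
    [1,1,0],
    [0,1,0],
    [0,1,0],
  ],
  gripper=[0,0,0,0,0,0,0,0],
)

```text
t: 2.1
tool_pos: [0.4348, -0.31, 0.2711]
eef_rot: [-0.0, 1.0, 0.009, -0.0]
force: [0.4, 0.0, -0.3]
gripper_width: 0.0853
grasp_force: 0.0
```

Emit:
jog_arm(
  twist=[
    [0,0,0],
    [0,0,0],
    [0,0,0],
    [0,0,0],
    [0,0,0],
    [0,0,0],
    [0,0,0],
    [0,0,0],
  ],
  offset=[
    [0,1,0],
    [0,1,0],
    [0,1,0],
    [0,1,0],
    [0,1,0],
    [0,1,0],
    [0,1,0],
    [0,1,0],
  ],
  gripper=[0,0,0,0,0,0,0,0],
)

```text
t: 2.9
tool_pos: [0.4341, -0.1501, 0.2714]
eef_rot: [0.0, 1.0, 0.008, 0.0]
force: [-1.0, 0.0, -0.6]
gripper_width: 0.0855
grasp_force: 0.0
```

Emit:
jog_arm(
  twist=[
    [0,0,0],
    [0,0,0],
    [0,0,0],
    [0,0,0],
    [0,0,0],
    [0,0,0],
    [0,0,0],
    [0,0,0],
  ],
  offset=[
    [0,1,0],
    [0,1,0],
    [0,1,0],
    [0,1,0],
    [0,0,0],
    [0,0,0],
    [0,0,0],
    [0,0,0],
  ],
  gripper=[0,0,0,0,0,0,0,0],
)

```text
t: 3.7
tool_pos: [0.4349, -0.0718, 0.2713]
eef_rot: [0.0, 1.0, 0.008, 0.0]
force: [0.0, -0.4, 0.3]
gripper_width: 0.0852
grasp_force: 0.0
```

Run:
```python
from h import *
np.set_printoptions(precision=4,suppress=True)
s=ctrl.sense();print(s["t"],s["tool_pos"],s["eef_rot"],s["gripper_width"])
show("wrist","w0")
for th in ["tin_1","mark_1","rack_stop","rack"]:
    for d in ctrl.spot_point("wrist",th):
        if d["p"]>.2: print(th,round(d["p"],2),np.round(d["at"]),ray("wrist",d["at"])[:2])
for d in ctrl.cut_out("wrist","mark_1"):
    print("mask",d["p"],d["at"],d["pixels"].sum(),ray("wrist",d["at"])[:2])
```

```text
3.7 [ 0.4349 -0.0718  0.2713] [0.0001 1.     0.0083 0.0001] 0.08521587044255233
tin_1 0.89 [330. 140.] [ 0.489  -0.0789]
tin_1 0.76 [205. 121.] [0.513  0.0622]
tin_1 0.76 [278.   9.] [ 0.6389 -0.0196]
tin_1 0.75 [146. 214.] [0.4031 0.1471]
tin_1 0.56 [211. 242.] [0.3675 0.0628]
mark_1 0.98 [203.   8.] [0.6463 0.0667]
mask 0.94 [202.5, 11.6] 787 [0.6418 0.0673]
mask 0.73 [275.4, 13.6] 1400 [ 0.6332 -0.0164]
```

View pics/w0.png

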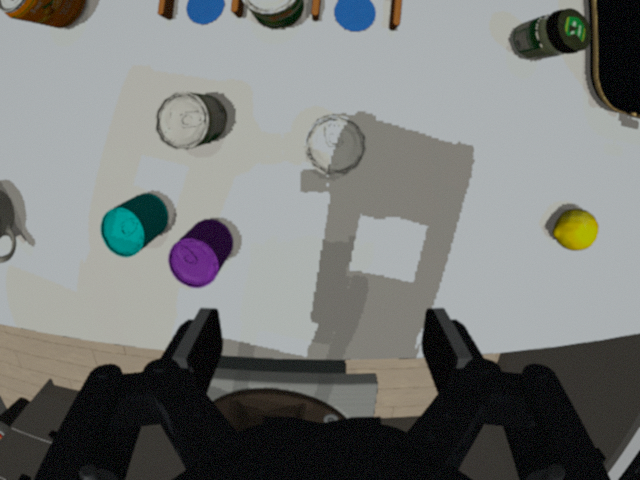

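The wrist view shows the green tins at (190,120) and (335,145), the dots at (205,8) and (355,12) at the picture's edge, and the look-alikes at (135,225) and (200,253). I'll move forward to get the rack fully in view.

Emit:
jog_arm(
  twist=[
    [0,0,0],
    [0,0,0],
    [0,0,0],
    [0,0,0],
    [0,0,0],
    [0,0,0],
    [0,0,0],
    [0,0,0],
  ],
  offset=[
    [1,1,0],
    [1,1,0],
    [1,0,0],
    [1,0,0],
    [1,0,0],
    [0,0,0],
    [0,0,0],
    [0,0,0],
  ],
  gripper=[0,0,0,0,0,0,0,0],
)

```text
t: 4.8
tool_pos: [0.5343, -0.0313, 0.2711]
eef_rot: [-0.0, 1.0, 0.009, -0.0]
force: [-0.4, -0.1, 0.4]
gripper_width: 0.0855
grasp_force: 0.0
```

```bash
cat >> h.py <<'E'
def tins(cam="wrist"):
    out=[]
    for d in ctrl.spot_point(cam,"tin_1"):
        if d["p"]>.3: out.append((round(d["p"],2),np.round(d["at"]),ray(cam,d["at"])[:2]))
    return out
E
python3 - <<'E'
from h import *
np.set_printoptions(precision=4,suppress=True)
s=ctrl.sense();print(s["t"],s["tool_pos"])
im=show("wrist","w1")
cv2.imwrite("pics/w1c.png",cv2.resize(im[0:300,100:500],(800,600))[:,:,::-1])
for x in tins(): print("tin",*x)
hsv=cv2.cvtColor(im,cv2.COLOR_RGB2HSV)
m=cv2.inRange(hsv,(100,120,60),(120,255,255))
n,l,st,c=cv2.connectedComponentsWithStats(m)
for i in range(1,n):
    if st[i,4]>150: print("blue",st[i],c[i],ray("wrist",c[i])[:2])
for th in ["rack_stop","rack"]:
    for d in ctrl.spot_point("wrist",th):
        if d["p"]>.2: print(th,round(d["p"],2),np.round(d["at"]),ray("wrist",d["at"])[:2])
for th in ["can_1","spice_jar_1","glass_1"]:
    for d in ctrl.spot_point("wrist",th)[:1]:print(th,round(d["p"],2),ray("wrist",d["at"])[:2])
E
```

```text
4.8 [ 0.5343 -0.0313  0.2711]
tin 0.83 [316.  92.] [ 0.6426 -0.0227]
tin 0.81 [363. 225.] [ 0.4912 -0.0794]
tin 0.63 [184. 286.] [0.4042 0.1469]
tin 0.62 [239. 210.] [0.5077 0.066 ]
blue [ 219   67   39   40 1178] [238.1528  86.4626] [0.6496 0.064 ]
blue [ 370   81   40   39 1199] [389.583  100.0317] [ 0.6364 -0.1031]
rack 0.43 [356.   6.] [ 0.743  -0.0635]
can_1 0.69 [0.6862 0.2548]
spice_jar_1 0.65 [ 0.6293 -0.3126]
glass_1 0.61 [ 0.7461 -0.0631]
```

View pics/w1c.png

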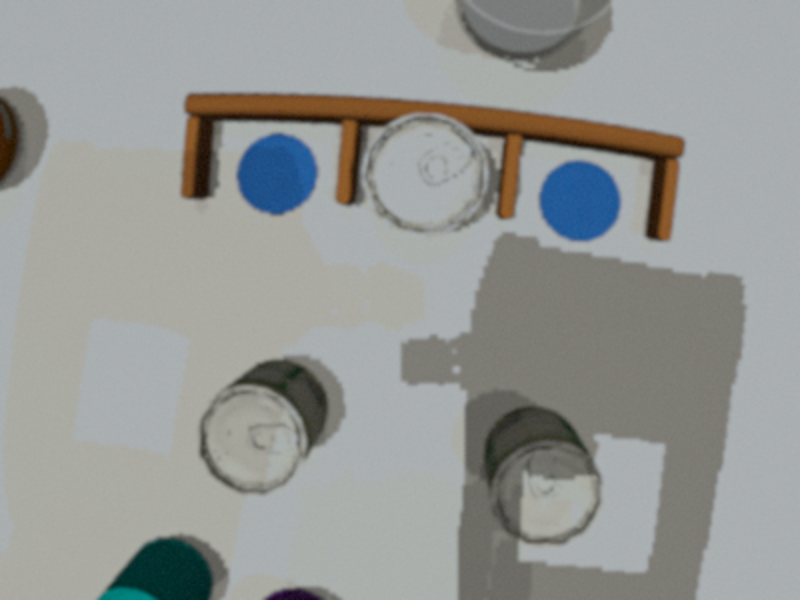

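The crop shows the stand with tin_3 in the middle bay and the free dots at (278,173) and (580,200). The two green loose tins have their lids at (254,440) and (547,492). The look-alikes at the bottom edge are clearly turquoise and purple, so my choice stands. I'll refine the tin positions from the lids.

Run:
```python
from h import *
for n,c in dict(L=(254,440),R=(547,492),M=(429,173)).items():
    print(n,ray("wrist",(100+c[0]/2,c[1]/2),.072)[:2])
print(ctrl.sense()["t"])
```

```text
L [0.51689453 0.06201137]
R [ 0.49260952 -0.08238023]
M [ 0.6437151  -0.02192657]
5.15
```

Emit:
jog_arm(
  twist=[
    [0,0,0],
    [0,0,0],
    [0,0,0],
    [0,0,0],
    [0,0,0],
    [0,0,0],
    [0,0,0],
    [0,0,0],
  ],
  offset=[
    [-1,1,0],
    [-1,1,0],
    [-1,1,0],
    [-1,1,0],
    [0,0.75,0],
    [0,0,-1],
    [0,0,-1],
    [0,0,-1],
  ],
  gripper=[150,150,150,150,150,150,150,150],
)

```text
t: 5.95
tool_pos: [0.4551, 0.064, 0.2109]
eef_rot: [-0.0, 1.0, 0.009, 0.0]
force: [-0.4, -0.1, -0.5]
gripper_width: 0.0349
grasp_force: 0.0
```

Emit:
jog_arm(
  twist=[
    [0,0,0],
    [0,0,0],
    [0,0,0],
    [0,0,0],
    [0,0,0],
    [0,0,0],
  ],
  offset=[
    [0,0,-1],
    [0,0,-1],
    [0,0,-1],
    [0,0,-1],
    [0,0,0],
    [0,0,0],
  ],
  gripper=[150,150,150,150,150,150],
)

```text
t: 6.55
tool_pos: [0.4549, 0.0637, 0.1315]
eef_rot: [0.0, 1.0, 0.009, -0.0]
force: [0.9, 0.8, 0.7]
gripper_width: 0.0351
grasp_force: 0.0
```

Run:
```python
from h import *
show("wrist","w2")
for x in tins(): print(*x)
```

```text
0.97 [318. 321.] [0.36841452 0.06590211]
0.73 [502. 186.] [ 0.49150952 -0.08159264]
0.67 [224. 282.] [0.40380854 0.14563743]
0.66 [324. 146.] [0.51614766 0.06420244]
```

View pics/w2.png

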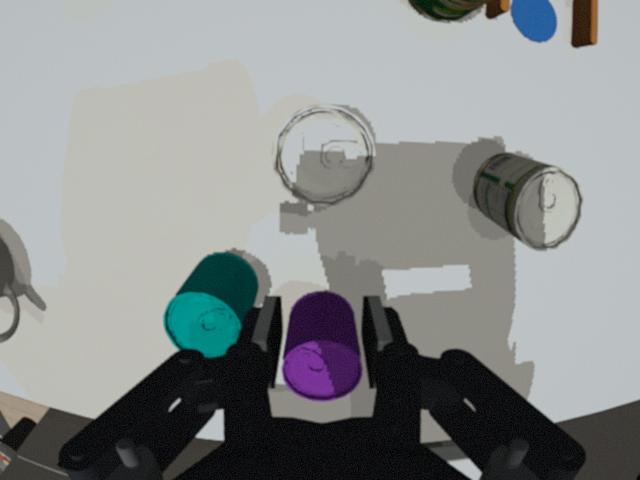

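The wrist view shows the chosen tin at (324,153), straight ahead of the fingers. The purple tin (320,345) and turquoise tin (210,305) are clear of the fingers. Next I'll go down and start pushing.

Emit:
jog_arm(
  twist=[
    [0,0,0],
    [0,0,0],
    [0,0,0],
    [0,0,0],
    [0,0,0],
    [0,0,0],
    [0,0,0],
  ],
  offset=[
    [0,0,-1],
    [0,0,-1],
    [0,0,-1],
    [0,0,-1],
    [0,0,-1],
    [0,0,-0.5],
    [0,0,0],
  ],
  gripper=[150,150,150,150,150,150,150],
)

```text
t: 7.35
tool_pos: [0.4549, 0.0638, 0.021]
eef_rot: [0.0, 1.0, 0.009, -0.0]
force: [-0.1, 0.0, -0.1]
gripper_width: 0.0351
grasp_force: 0.0
```

Emit:
jog_arm(
  twist=[
    [0,0,0],
    [0,0,0],
    [0,0,0],
    [0,0,0],
    [0,0,0],
    [0,0,0],
    [0,0,0],
    [0,0,0],
  ],
  offset=[
    [0.25,0,0],
    [0.25,0,0],
    [0.25,0,0],
    [0.25,0,0],
    [0.25,0,0],
    [0.25,0,0],
    [0.25,0,0],
    [0.25,0,0],
  ],
  gripper=[150,150,150,150,150,150,150,150],
)

```text
t: 8.15
tool_pos: [0.4951, 0.0638, 0.0212]
eef_rot: [0.0, 1.0, 0.009, -0.0]
force: [-2.2, 0.2, 1.9]
gripper_width: 0.0355
grasp_force: 0.4
```

Emit:
jog_arm(
  twist=[
    [0,0,0],
    [0,0,0],
    [0,0,0],
    [0,0,0],
    [0,0,0],
    [0,0,0],
    [0,0,0],
    [0,0,0],
  ],
  offset=[
    [0.25,0,0],
    [0.25,0,0],
    [0.25,0,0],
    [0.25,0,0],
    [0.25,0,0],
    [0.25,0,0],
    [0.25,0,0],
    [0.25,0,0],
  ],
  gripper=[150,150,150,150,150,150,150,150],
)

```text
t: 8.95
tool_pos: [0.5354, 0.0638, 0.0213]
eef_rot: [-0.0, 1.0, 0.009, -0.0]
force: [-2.0, -0.5, 1.0]
gripper_width: 0.0353
grasp_force: 0.4
```

Run:
```python
from h import *
show("wrist","w3")
for x in tins(): print(*x)
```

```text
0.92 [324. 227.] [0.56882832 0.06387801]
0.81 [205. 446.] [0.40715173 0.14397443]
0.79 [550. 352.] [ 0.48941871 -0.08145503]
0.55 [506.  80.] [ 0.64286847 -0.01923482]
```

View pics/w3.png

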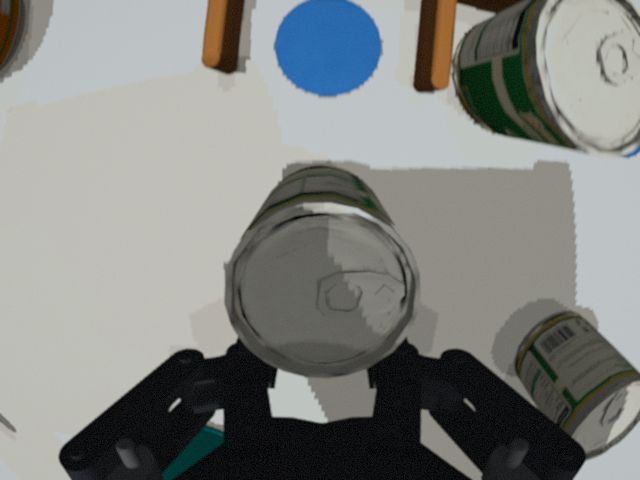

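The tin (323,285) sits centred between the fingers, in line with the dot (328,47) between the dividers, so I keep pushing.

Emit:
jog_arm(
  twist=[
    [0,0,0],
    [0,0,0],
    [0,0,0],
    [0,0,0],
    [0,0,0],
    [0,0,0],
    [0,0,0],
    [0,0,0],
  ],
  offset=[
    [0.25,0,0],
    [0.25,0,0],
    [0.25,0,0],
    [0.25,0,0],
    [0.25,0,0],
    [0.25,0,0],
    [0.25,0,0],
    [0.25,0,0],
  ],
  gripper=[150,150,150,150,150,150,150,150],
)

```text
t: 9.85
tool_pos: [0.5755, 0.0638, 0.0213]
eef_rot: [-0.0, 1.0, 0.009, 0.0]
force: [-0.9, -0.7, -0.2]
gripper_width: 0.0355
grasp_force: 0.4
```

Emit:
jog_arm(
  twist=[
    [0,0,0],
    [0,0,0],
    [0,0,0],
    [0,0,0],
    [0,0,0],
    [0,0,0],
    [0,0,0],
  ],
  offset=[
    [0.25,0,0],
    [0.25,0,0],
    [0.25,0,0],
    [0.25,0,0],
    [0.25,0,0],
    [0.15,0,0],
    [0.1,0,0],
  ],
  gripper=[150,150,150,150,150,150,150],
)

```text
t: 10.55
tool_pos: [0.6053, 0.0638, 0.0213]
eef_rot: [-0.0, 1.0, 0.009, 0.0]
force: [-2.3, 0.2, 0.9]
gripper_width: 0.0351
grasp_force: 0.4
```

Emit:
jog_arm(
  twist=[
    [0,0,0],
    [0,0,0],
    [0,0,0],
    [0,0,0],
  ],
  offset=[
    [0.05,0,0],
    [0.05,0,0],
    [0.05,0,0],
    [0,0,0],
  ],
  gripper=[150,150,150,150],
)

```text
t: 10.95
tool_pos: [0.6081, 0.0638, 0.0213]
eef_rot: [-0.0, 1.0, 0.009, 0.0]
force: [-0.4, 0.3, 0.5]
gripper_width: 0.0352
grasp_force: 0.3
```

Next come smaller steps, watching the force.

Emit:
jog_arm(
  twist=[
    [0,0,0],
    [0,0,0],
    [0,0,0],
    [0,0,0],
    [0,0,0],
  ],
  offset=[
    [0.05,0,0],
    [0.05,0,0],
    [0.05,0,0],
    [0.05,0,0],
    [0,0,0],
  ],
  gripper=[150,150,150,150,150],
)

```text
t: 11.45
tool_pos: [0.6122, 0.0638, 0.0213]
eef_rot: [-0.0, 1.0, 0.009, 0.0]
force: [-0.4, -0.5, -0.5]
gripper_width: 0.035
grasp_force: 0.2
```

Emit:
jog_arm(
  twist=[
    [0,0,0],
    [0,0,0],
    [0,0,0],
  ],
  offset=[
    [0.05,0,0],
    [0.05,0,0],
    [0,0,0],
  ],
  gripper=[150,150,150],
)

```text
t: 11.75
tool_pos: [0.6142, 0.0638, 0.0213]
eef_rot: [-0.0, 1.0, 0.009, 0.0]
force: [-1.4, -0.2, -0.2]
gripper_width: 0.0349
grasp_force: 0.2
```

Run:
```python
from h import *
im=show("wrist","w4")
for x in tins(): print(*x)
print(ctrl.sense()["t"],ctrl.sense()["force"])
```

```text
0.77 [495. 239.] [ 0.64249603 -0.0223696 ]
0.66 [324. 225.] [0.64774119 0.06393381]
11.85 [-0.77685549  0.37144743 -0.71438201]
```

View pics/w4.png

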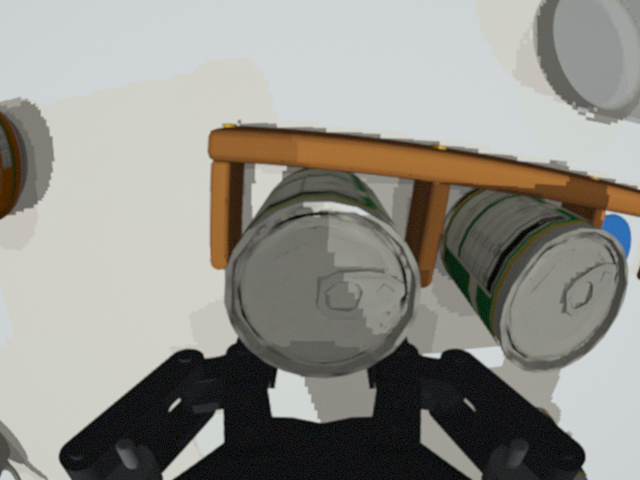

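The tin (322,290) is in the left bay with its base just short of the stop. I'll keep pushing until I feel contact.

Emit:
jog_arm(
  twist=[
    [0,0,0],
    [0,0,0],
    [0,0,0],
  ],
  offset=[
    [0.05,0,0],
    [0.05,0,0],
    [0,0,0],
  ],
  gripper=[150,150,150],
)

```text
t: 12.15
tool_pos: [0.6162, 0.0638, 0.0213]
eef_rot: [-0.0, 1.0, 0.009, 0.0]
force: [-0.6, -0.2, -0.3]
gripper_width: 0.0351
grasp_force: 0.2
```

Emit:
jog_arm(
  twist=[
    [0,0,0],
    [0,0,0],
  ],
  offset=[
    [0.05,0,0],
    [0,0,0],
  ],
  gripper=[150,150],
)

```text
t: 12.35
tool_pos: [0.6168, 0.0638, 0.0212]
eef_rot: [-0.0, 1.0, 0.009, -0.0]
force: [-2.1, -0.2, -0.1]
gripper_width: 0.0353
grasp_force: 0.7
```

Emit:
jog_arm(
  twist=[
    [0,0,0],
    [0,0,0],
  ],
  offset=[
    [0.05,0,0],
    [0,0,0],
  ],
  gripper=[150,150],
)

```text
t: 12.55
tool_pos: [0.617, 0.0638, 0.0211]
eef_rot: [0.0, 1.0, 0.009, -0.001]
force: [-6.8, 0.4, 3.4]
gripper_width: 0.0351
grasp_force: 2.3
```

The force rose and the tool stopped, so the first tin is home. I'll back off, rise and move behind the right tin.

Emit:
jog_arm(
  twist=[
    [0,0,0],
    [0,0,0],
    [0,0,0],
    [0,0,0],
    [0,0,0],
    [0,0,0],
    [0,0,0],
    [0,0,0],
  ],
  offset=[
    [-0.5,0,0],
    [-0.5,0,0],
    [-1,0,0],
    [-1,0,0],
    [0,0,1],
    [0,0,1],
    [0,0,1],
    [0,0,1],
  ],
  gripper=[150,150,150,150,150,150,150,150],
)

```text
t: 13.35
tool_pos: [0.5573, 0.0638, 0.1021]
eef_rot: [0.0, 1.0, 0.009, 0.0]
force: [0.3, 0.7, 0.2]
gripper_width: 0.0352
grasp_force: 0.0
```

Emit:
jog_arm(
  twist=[
    [0,0,0],
    [0,0,0],
    [0,0,-0.4],
    [0,0,-0.4],
    [0,0,-0.4],
    [0,0,0],
    [0,0,0],
    [0,0,0],
  ],
  offset=[
    [0,0,1],
    [0,0,1],
    [0,0,1],
    [-1,-1,0],
    [-1,-1,0],
    [-1,-1,0],
    [-1,-1,0],
    [-1,-1,0],
  ],
  gripper=[150,150,150,150,150,150,150,150],
)

```text
t: 14.15
tool_pos: [0.4565, -0.0367, 0.1613]
eef_rot: [0.0, 0.997, -0.075, 0.0]
force: [-0.1, -0.0, -0.2]
gripper_width: 0.0351
grasp_force: 0.0
```

Emit:
jog_arm(
  twist=[
    [0,0,0],
    [0,0,0],
    [0,0,0],
    [0,0,0],
  ],
  offset=[
    [-0.6,-1,0],
    [-0.6,-0.8,0],
    [0,0,0],
    [0,0,0],
  ],
  gripper=[150,150,150,150],
)

```text
t: 14.55
tool_pos: [0.4338, -0.0723, 0.1614]
eef_rot: [-0.0, 0.997, -0.076, 0.0]
force: [0.9, -0.1, 0.3]
gripper_width: 0.0355
grasp_force: 0.0
```

Run:
```python
from h import *
s=ctrl.sense();print(s["t"],s["tool_pos"],s["eef_rot"])
im=show("wrist","w5")
for x in tins(): print(*x)
```

```text
14.55 [ 0.43377033 -0.07228953  0.16140818] [-3.31455843e-06  9.97137908e-01 -7.56036273e-02  2.89003724e-04]
0.73 [114. 276.] [0.40364224 0.14684141]
0.73 [195. 300.] [0.36854393 0.06302334]
0.67 [131.   9.] [0.64718863 0.06543051]
0.58 [325. 146.] [ 0.49122209 -0.08230942]
```

View pics/w5.png

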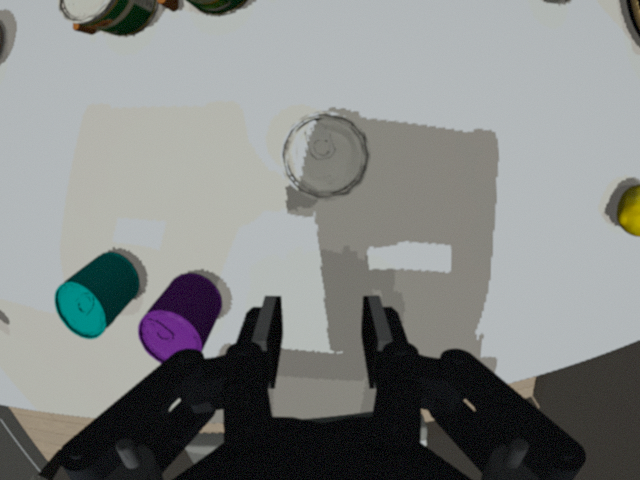

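The right green tin (326,155) is dead ahead of the fingers, and the look-alikes at (97,295) and (180,318) are out of the way. I'll go down and push.

Emit:
jog_arm(
  twist=[
    [0,0,0],
    [0,0,0],
    [0,0,0],
    [0,0,0],
    [0,0,0],
    [0,0,0],
    [0,0,0],
    [0,0,0],
  ],
  offset=[
    [0,0,-1],
    [0,0,-1],
    [0,0,-1],
    [0,0,-1],
    [0,0,-1],
    [0,0,-1],
    [0,0,-1],
    [0,0,0],
  ],
  gripper=[150,150,150,150,150,150,150,150],
)

```text
t: 15.45
tool_pos: [0.4331, -0.0714, 0.0195]
eef_rot: [-0.0, 0.997, -0.075, -0.002]
force: [0.0, 0.4, 0.3]
gripper_width: 0.0355
grasp_force: 0.0
```

Emit:
jog_arm(
  twist=[
    [0,0,0],
    [0,0,0],
    [0,0,0],
    [0,0,0],
    [0,0,0],
    [0,0,0],
    [0,0,0],
    [0,0,0],
  ],
  offset=[
    [0.25,-0.04,0],
    [0.25,-0.04,0],
    [0.25,-0.04,0],
    [0.25,-0.04,0],
    [0.25,-0.04,0],
    [0.25,-0.04,0],
    [0.25,-0.04,0],
    [0.25,-0.04,0],
  ],
  gripper=[150,150,150,150,150,150,150,150],
)

```text
t: 16.25
tool_pos: [0.4742, -0.0786, 0.0213]
eef_rot: [-0.0, 0.997, -0.075, -0.0]
force: [-2.4, -0.0, 2.0]
gripper_width: 0.0349
grasp_force: 0.7
```

Emit:
jog_arm(
  twist=[
    [0,0,0],
    [0,0,0],
    [0,0,0],
    [0,0,0],
    [0,0,0],
    [0,0,0],
    [0,0,0],
    [0,0,0],
  ],
  offset=[
    [0.25,-0.04,0],
    [0.25,-0.04,0],
    [0.25,-0.04,0],
    [0.25,-0.04,0],
    [0.25,-0.04,0],
    [0.25,-0.04,0],
    [0.25,-0.04,0],
    [0.25,-0.04,0],
  ],
  gripper=[150,150,150,150,150,150,150,150],
)

```text
t: 17.05
tool_pos: [0.5144, -0.0851, 0.0213]
eef_rot: [-0.0, 0.997, -0.075, -0.0]
force: [-1.4, 0.7, 1.7]
gripper_width: 0.0351
grasp_force: 0.6
```

Run:
```python
from h import *
s=ctrl.sense();print(s["t"],s["tool_pos"])
im=show("wrist","w6")
for x in tins(): print(*x)
hsv=cv2.cvtColor(im,cv2.COLOR_RGB2HSV)
m=cv2.inRange(hsv,(100,120,60),(120,255,255))
n,l,st,c=cv2.connectedComponentsWithStats(m)
for i in range(1,n):
    if st[i,4]>150: print("blue",st[i],c[i],ray("wrist",c[i])[:2])
```

```text
17.05 [ 0.51443645 -0.08508998  0.02126282]
0.86 [144.  55.] [ 0.64245743 -0.02076236]
0.81 [324. 228.] [ 0.54672347 -0.09033014]
0.69 [ 72. 432.] [0.40447679 0.14026797]
0.61 [164. 471.] [0.3656154  0.06534832]
blue [ 271    0  105   75 6600] [323.22469697  33.24106061] [ 0.63374701 -0.10304846]
```

View pics/w6.png

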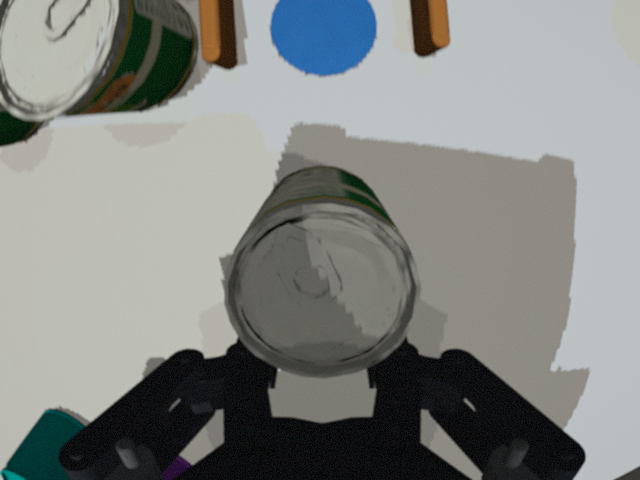

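The tin (323,285) is caged and lined up with the right dot (323,25), so I keep pushing.

Emit:
jog_arm(
  twist=[
    [0,0,0],
    [0,0,0],
    [0,0,0],
    [0,0,0],
    [0,0,0],
    [0,0,0],
    [0,0,0],
    [0,0,0],
  ],
  offset=[
    [0.25,-0.04,0],
    [0.25,-0.04,0],
    [0.25,-0.04,0],
    [0.25,-0.04,0],
    [0.25,-0.04,0],
    [0.25,-0.04,0],
    [0.25,-0.04,0],
    [0.25,-0.04,0],
  ],
  gripper=[150,150,150,150,150,150,150,150],
)

```text
t: 17.95
tool_pos: [0.5544, -0.0915, 0.0213]
eef_rot: [-0.0, 0.997, -0.075, -0.0]
force: [-1.9, 1.2, -0.1]
gripper_width: 0.0355
grasp_force: 0.6
```

Emit:
jog_arm(
  twist=[
    [0,0,0],
    [0,0,0],
    [0,0,0],
    [0,0,0],
    [0,0,0],
    [0,0,0],
    [0,0,0],
    [0,0,0],
  ],
  offset=[
    [0.25,-0.04,0],
    [0.25,-0.04,0],
    [0.25,-0.04,0],
    [0.25,-0.04,0],
    [0.25,-0.04,0],
    [0.25,-0.04,0],
    [0.15,-0.02,0],
    [0.1,-0.02,0],
  ],
  gripper=[150,150,150,150,150,150,150,150],
)

```text
t: 18.75
tool_pos: [0.5893, -0.0971, 0.0213]
eef_rot: [0.0, 0.997, -0.075, 0.0]
force: [-1.8, -0.3, 0.9]
gripper_width: 0.0352
grasp_force: 0.6
```

Emit:
jog_arm(
  twist=[
    [0,0,0],
    [0,0,0],
    [0,0,0],
    [0,0,0],
    [0,0,0],
    [0,0,0],
    [0,0,0],
  ],
  offset=[
    [0.05,-0.01,0],
    [0.05,-0.01,0],
    [0.05,-0.01,0],
    [0.05,-0.01,0],
    [0.05,-0.01,0],
    [0.05,-0.01,0],
    [0,0,0],
  ],
  gripper=[150,150,150,150,150,150,150],
)

```text
t: 19.45
tool_pos: [0.5952, -0.0983, 0.0213]
eef_rot: [0.0, 0.997, -0.075, 0.0]
force: [-1.2, 0.5, 0.1]
gripper_width: 0.0354
grasp_force: 0.3
```

Emit:
jog_arm(
  twist=[
    [0,0,0],
    [0,0,0],
    [0,0,0],
  ],
  offset=[
    [0.05,0,0],
    [0.05,-0.01,0],
    [0,0,0],
  ],
  gripper=[150,150,150],
)

```text
t: 19.75
tool_pos: [0.5973, -0.0985, 0.0213]
eef_rot: [-0.0, 0.997, -0.075, 0.0]
force: [-1.1, 0.8, 0.5]
gripper_width: 0.0352
grasp_force: 0.3
```

Emit:
jog_arm(
  twist=[
    [0,0,0],
    [0,0,0],
    [0,0,0],
    [0,0,0],
  ],
  offset=[
    [0.05,0,0],
    [0.05,0,0],
    [0.05,-0.01,0],
    [0,0,0],
  ],
  gripper=[150,150,150,150],
)

```text
t: 20.15
tool_pos: [0.6003, -0.0987, 0.0213]
eef_rot: [0.0, 0.997, -0.075, 0.0]
force: [-1.5, -0.8, -0.5]
gripper_width: 0.0354
grasp_force: 0.3
```

Emit:
jog_arm(
  twist=[
    [0,0,0],
    [0,0,0],
    [0,0,0],
  ],
  offset=[
    [0.05,0,0],
    [0.05,0,0],
    [0,0,0],
  ],
  gripper=[150,150,150],
)

```text
t: 20.45
tool_pos: [0.6022, -0.0986, 0.0213]
eef_rot: [0.0, 0.997, -0.075, 0.0]
force: [-0.6, 0.1, -0.4]
gripper_width: 0.0352
grasp_force: 0.3
```

Emit:
jog_arm(
  twist=[
    [0,0,0],
    [0,0,0],
  ],
  offset=[
    [0.05,0,0],
    [0,0,0],
  ],
  gripper=[150,150],
)

```text
t: 20.65
tool_pos: [0.6031, -0.0987, 0.0213]
eef_rot: [-0.0, 0.997, -0.075, 0.0]
force: [-0.7, -0.7, -0.2]
gripper_width: 0.0352
grasp_force: 0.4
```

Emit:
jog_arm(
  twist=[
    [0,0,0],
    [0,0,0],
  ],
  offset=[
    [0.05,0,0],
    [0,0,0],
  ],
  gripper=[150,150],
)

```text
t: 20.85
tool_pos: [0.6038, -0.0986, 0.0212]
eef_rot: [-0.0, 0.997, -0.075, -0.0]
force: [-3.3, 0.0, 1.3]
gripper_width: 0.0351
grasp_force: 0.9
```

Emit:
jog_arm(
  twist=[
    [0,0,0],
    [0,0,0],
  ],
  offset=[
    [0.05,0,0],
    [0,0,0],
  ],
  gripper=[150,150],
)

```text
t: 21.05
tool_pos: [0.6039, -0.0985, 0.0211]
eef_rot: [-0.0, 0.997, -0.075, -0.001]
force: [-7.1, -0.7, 3.7]
gripper_width: 0.0354
grasp_force: 2.6
```

The second tin is home too. I'll back off, rise and check.

Emit:
jog_arm(
  twist=[
    [0,0,0],
    [0,0,0],
    [0,0,0],
    [0,0,0],
    [0,0,0],
    [0,0,0],
    [0,0,0],
    [0,0,0],
  ],
  offset=[
    [-0.5,0.07,0],
    [-0.5,0.07,0],
    [-1,0.15,0],
    [-1,0.15,0],
    [0,0,1],
    [0,0,1],
    [0,0,1],
    [0,0,1],
  ],
  gripper=[150,150,150,150,150,150,150,150],
)

```text
t: 21.85
tool_pos: [0.5444, -0.0897, 0.1021]
eef_rot: [0.0, 0.997, -0.075, 0.0]
force: [0.3, 0.5, 0.9]
gripper_width: 0.0347
grasp_force: 0.0
```

Emit:
jog_arm(
  twist=[
    [0,0,0],
    [0,0,0],
    [0,0,0],
    [0,0,0],
    [0,0,0],
    [0,0,0],
    [0,0,0],
    [0,0,0],
  ],
  offset=[
    [0,0,1],
    [0,1,1],
    [0,1,1],
    [0,1,1],
    [0,0,1],
    [0,0,1],
    [0,0,0],
    [0,0,0],
  ],
  gripper=[150,150,150,150,150,150,150,150],
)

```text
t: 22.65
tool_pos: [0.5447, -0.0298, 0.2213]
eef_rot: [-0.0, 0.997, -0.075, 0.0]
force: [0.4, 0.1, -0.1]
gripper_width: 0.0351
grasp_force: 0.0
```

Run:
```python
from h import *
s=ctrl.sense();print(s["t"],s["tool_pos"])
im=show("wrist","w7")
cv2.imwrite("pics/w7c.png",cv2.resize(im[0:300,100:500],(800,600))[:,:,::-1])
for x in tins(): print(*x)
```

```text
22.65 [ 0.54469075 -0.02979726  0.22128342]
0.91 [199. 333.] [0.40341771 0.14308685]
0.79 [297. 103.] [ 0.64056842 -0.01952664]
0.72 [268. 352.] [0.36731089 0.06270375]
0.63 [381.  99.] [ 0.63366882 -0.100132  ]
0.55 [215. 114.] [0.64509056 0.06184629]
```

View pics/w7c.png

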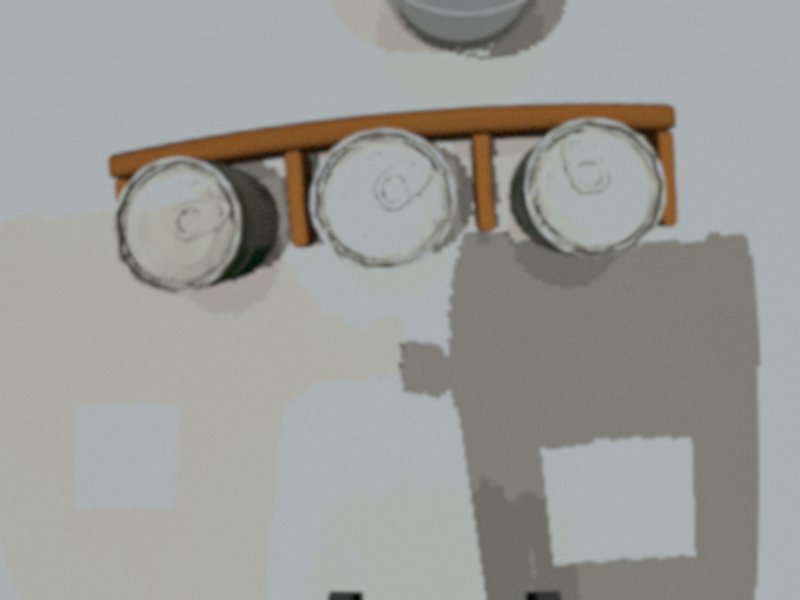

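The three tins stand in line in the stand at (180,222), (383,197) and (595,187), and both blue dots are covered. Handing in.

```bash
python3 -c "
from rig import ctrl
print(ctrl.finish_job())"
```

```text
the job is handed in; nothing more can be done
None
```

I pushed both loose green tins home against the back stop, one in each empty bay, left everything else alone, and handed the job in at about 23 s; the hand-in gave no pass or fail result.

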